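# Set the focus and present a bearing ball to the inspection scope

### The job

Turn the focus knob so that its white pointer stands at the red index mark, and let go of it. Then lift the blue tray by its orange handle, carry it without tipping it, touching the ball or losing it from its pocket, and finish still holding the tray still and level in front of the scope, ball end towards the lens, with the pocket at lens height above the yellow disc. Do not put it down or rest it on anything; leave the knob as set and the other things on the bench where they are.

Things in the scene. Friction and masses are not known exactly. Their poses are not given: they have to be found in the camera images.
- focus (a joint): the focus knob: angle in rad, growing clockwise seen from above. It stays where it is left (friction about 0.05 N m; stops at -1.2 and 1.4). Set when it equals index. At 0 its pointer points along the controller's x axis.
- index (a joint): angle of the red index mark about the same axis, measured in the same way as focus; it is fixed during the job and lies 0.6 to 1.5 rad clockwise of the knob's starting angle.
- controller: grey focus controller box, 120 x 120 x 50 mm high, fixed to the bench; origin at the centre of its underside, z up. The knob's vertical axis passes through its centre.
- knob_grip (a point): point on the knob's axis at grip height, 80 mm above the bench. The knob is a black dial, 68 mm in diameter, 6 mm thick, on the 50 mm high box; on it stands a black grip bar, 44 mm long (x of this point, the way the pointer points), 14 mm wide (y), its top 90 mm above the bench; the dial's face is 56 mm above the bench.
- knob_pointer (a point): white pointer line on the dial, this point 30 mm from the axis; its x axis points outward from the knob's axis along the pointer. A white line also runs on the bar's top, on the pointer's half.
- index_mark (a point): red mark, 18 x 7 mm, lying on top of the controller box outside the dial, 46 mm from the knob's axis; its x axis points outward from the knob's axis. Set means that the pointer line aims at it.
- tray: blue tray, 175 mm long (x) x 76 mm wide (y), loose, about 0.38 kg, balanced with the ball about its handle. Origin at the underside directly below the handle's centre; z up. Base plate 4 mm thick from x = -85 to 90 mm; the ball pocket is at the +x end, a steel counterweight disc (44 mm in diameter, top 18 mm up) at the -x end.
- tray_handle (a point): grip point on the orange handle, 50 mm above the tray's underside and straight above its origin. The handle is an upright plate, 36 mm along the tray's x, 12 mm thick along its y, its top 64 mm above the underside; it is pinched from above across its 12 mm; it is rigid, and a firm grip (some 45 N) keeps the tray from turning in the fingers. Axes as the tray's.
- tray_pocket (a point): centre of the pocket at the height of the ball's centre at rest: tray x = 55 mm, 18 mm above the tray's underside. The pocket is a round recess with a white floor, 44 mm in diameter, 5 mm deep, in a 9 mm thick end of the tray. Axes as the tray's.
- ball_center (a point): centre of the polished steel ball, 28 mm in diameter, about 90 g, rolling freely in the pocket (8 mm to either side of its centre). A tilt of some 45 degrees or a jerk lets it out.
- scope: inspection scope, fixed to the bench: white horizontal barrel, 42 mm in diameter, on a steel post (top 204 mm up), a black ring 60 mm in diameter round the lens at its front. Origin on the bench; its x axis points from the lens back along the barrel, z up. A foot 8 mm high carries a yellow disc 50 mm across, 90 mm in front of the lens.
- lens (a point): centre of the lens face, 150 mm above the bench. Axes as the scope's.
- focus_point (a point): point where the pocket (tray_pocket) must be held: 90 mm in front of the lens face on the barrel's axis, straight above the yellow disc, 150 mm above the bench. Axes as the scope's: the tray's x axis is to point the same way as its x axis (towards the lens).
- hammer: bystander: hammer lying on the bench, 0.3 m or so long; leave it
- brush: bystander: brush lying on the bench; leave it
- flap_disc: bystander: red grinding disc, 114 mm in diameter, 14 mm thick, flat on the bench; leave it
- grind_disc: bystander: brown grinding disc, 114 mm in diameter, 8 mm thick, flat on the bench; leave it
- can: bystander: green can, 66 mm in diameter, 120 mm high, upright; leave it
- wrench: bystander: wrench lying on the bench; leave it
- ball: the same ball as ball_center (its axes turn as it rolls)
Not all that is in view belongs to the job. Of the things that look like the controller, the smallest one is meant.

How it is judged:
By the outcome, as a careful person would: the job done as asked, in the order asked, and still so for the second after the job is handed in, while the arm keeps its last pose, push and grip.
It also fails if it takes over 64 s, if anything falls off the work surface, if the arm or the gripper's body presses on something with over 40 N, if the wrist force passes 120 N, or if a joint passes its speed limit or range.

### The arm

A 7-joint arm with a two-finger parallel gripper is mounted at the origin on the work surface. World frame = base frame: x ahead of the robot, y to its left, z up, the work surface at z = 0. Lengths are in m, angles in rad, forces in N, time in s.
With the tool pointing down it reaches from about 0.425 to 0.875 m from the base axis. Payload 8.4 kg.
Tool frame: the origin (TCP) lies on the centre line of the jaws, within the pads' length; the fingertips stand 14 mm ahead of it and the grasp point (between the pads) lies 5 mm behind it; z points along the fingers, y is the line along which they close (so a half turn about z gives the same grasp; the last joint's range is limited). The gripper opens to 87 mm and grips with 3 to 60 N. Pads are 19 mm wide; open, the fingers measure 117 mm over their backs; the gripper's body (75 mm by 190 mm) begins 51 mm behind the grasp point.
Start: joints at [-1.239, 0.333, 0.04, 1.465, -0.013, 1.343, -0.059], TCP at [0.271, 0.591, 0.237] pointing down, gripper open.
Joint ranges: [-2.58, 2.58], [-0.38, 2.09], [-1.3, 1.39], [0.25, 2.4], [-1.5, 4.64], [0.08, 2.09], [-2.65, 2.65]. Speed limits (rad/s): [2.22, 2.22, 2.79, 2.79, 3.14, 3.14, 3.14].

### API

Orientations are given as a unit quaternion [x, y, z, w].
In Python, from rig import env, planner, eyes, workorder, search_frame, regions_of, readout gives the robot as it stands. Calls block until the motion is done:
- env.move_pose(position, orientation): joint-space move of the TCP to a pose.
- env.line_to(position, frame=None, speed=0.15): straight line of the TCP; frame=None keeps the orientation; speed is the mean speed in m/s.
- env.set_joints(angles): joint-space move.
- env.ungrasp() and env.grasp(strength=None): open the fingers fully, or close them until they stop; strength is the grip in N (None keeps the last).
- env.sleep(seconds).
- planner.solve_ik(position, orientation): joint angles nearest the present ones, or None.
- eyes.grab_frame(name): name is "side" or "top"; returns a dict with "frame" (480x640x3 uint8, red, green, blue), "K" (3x3 intrinsics, pixels), "R" (3x3) and "t" (3): a world point X has camera coordinates R X + t. Camera axes: x right, y down, z forward; pixel columns grow to the right and rows downward; lengths in m; the calibration is good to about 2 mm. A picture is of the moment at which its call begins. There is no depth.
A pose or a line that the arm cannot do raises env.PlanningError and nothing moves.
- workorder.job_done(): hands the job in; it is judged then, once.
Trained networks look in a picture, given as the dict that the camera call returned (one of the last four; its "shot" number tells which), for a name from the list of things; names that differ only in an ending like _2 or _b are one class to them, and where a whole thing is asked for, a point or a joint stands for the part that bears it (a point fixed in the world has none). Each returns a list of dicts, best first, with "p" (0 to 1); they miss things now and then, are a little off and sometimes report something else, mostly with a low value. They report only what shows in the picture. A call takes as long as a camera call. They do not tell look-alikes from the thing itself.
- search_frame(picture, query): "rect" ([left, top, width, height] in pixels, round what is visible of it).
- regions_of(picture, query): "pixels" (480x640 bool, what is visible of it) and "rect" ([left, top, width, height] in pixels, round what is visible of it).
Readings, each from a call of its own:
- readout.current_t(): time.
- readout.current_joint_pos(): joint angles.
- readout.current_joint_vel(): joint speeds.
- readout.current_joint_efforts(): joint torques, N m.
- readout.current_eef_pos(): TCP position.
- readout.current_tool_rot(): TCP orientation.
- readout.current_wrist_force(): force on the tool from outside, world axes, zero at the start.
- readout.current_moment(): the same for the moment, N m.
- readout.current_gripper_width(): finger opening in m.
- readout.current_grasp_force(): force on a finger pad.
Only numpy, scipy, OpenCV 4.12 (cv2) and the standard library are available. Lean on these libraries where they do the work, as an engineer would, in place of code of your own. Each camera call takes 0.05 s, during which the arm holds its last target. There are 200 camera calls.

## Working session

There is one attempt and no reset: what is moved stays moved. The work goes in short steps, each a Python script; the robot and the scene stay as the last script left them, time stands still between calls to the robot, and variables do not carry over. Pictures are saved under pics/ and viewed, at most 10 in all, crops included, and the job is handed in when it is done.

```bash
ls; mkdir -p pics; python3 - <<'E'
from rig import env,planner,eyes,workorder,search_frame,regions_of,readout
import cv2,numpy as np
for n in("top","side"):
    p=eyes.grab_frame(n); cv2.imwrite(f"pics/{n}0.png",p["frame"][:,:,::-1])
    print(n,p["K"].tolist(),np.round(p["R"],3).tolist(),np.round(p["t"],3).tolist())
    for q in("controller","focus","knob_pointer","index_mark","tray","tray_handle","ball","scope","can"):
        print(q,[(np.round(d["rect"]).tolist(),round(d["p"],2)) for d in search_frame(p,q)][:4])
print(readout.current_t(),readout.current_tool_rot(),readout.current_gripper_width())
E
```

```text
pics
top [[528.280698093324, 0.0, 325.3006375216986], [0.0, 528.280698093324, 241.5751778783664], [0.0, 0.0, 1.0]] [[-0.002, -1.0, 0.007], [-0.987, 0.001, -0.163], [0.163, -0.008, -0.987]] [-0.02, 0.526, 1.576]
controller [([177.0, 326.0, 75.0, 63.0], 0.95), ([226.0, 262.0, 47.0, 45.0], 0.55), ([388.0, 325.0, 67.0, 61.0], 0.55), ([235.0, 273.0, 24.0, 21.0], 0.47)]
focus [([406.0, 339.0, 30.0, 32.0], 0.94), ([195.0, 343.0, 33.0, 34.0], 0.88), ([235.0, 272.0, 22.0, 19.0], 0.82)]
knob_pointer [([196.0, 342.0, 34.0, 30.0], 0.91), ([408.0, 336.0, 27.0, 36.0], 0.69), ([241.0, 272.0, 19.0, 22.0], 0.63), ([300.0, 108.0, 40.0, 108.0], 0.22)]
index_mark []
tray [([369.0, 232.0, 47.0, 60.0], 0.63)]
tray_handle [([372.0, 234.0, 46.0, 58.0], 0.57)]
ball []
scope [([298.0, 111.0, 44.0, 108.0], 0.6)]
can [([112.0, 226.0, 35.0, 29.0], 0.83), ([372.0, 233.0, 42.0, 61.0], 0.72)]
side [[464.12952019771956, 0.0, 314.22173313054566], [0.0, 464.12952019771956, 243.6353078998864], [0.0, 0.0, 1.0]] [[0.914, -0.406, 0.003], [-0.304, -0.689, -0.658], [0.27, 0.6, -0.753]] [-0.443, 0.224, 1.332]
controller [([1
[... 171 characters left out ...]
4.0], 0.93), ([257.0, 210.0, 21.0, 18.0], 0.69), ([238.0, 357.0, 35.0, 36.0], 0.58)]
knob_pointer [([257.0, 207.0, 20.0, 20.0], 0.77), ([180.0, 200.0, 23.0, 27.0], 0.75), ([242.0, 354.0, 32.0, 40.0], 0.6), ([355.0, 189.0, 83.0, 79.0], 0.58)]
index_mark [([316.0, 304.0, 55.0, 56.0], 0.69), ([273.0, 357.0, 8.0, 9.0], 0.59), ([414.0, 320.0, 53.0, 62.0], 0.44)]
tray [([317.0, 301.0, 54.0, 56.0], 0.69)]
tray_handle [([315.0, 300.0, 58.0, 56.0], 0.59)]
ball [([352.0, 310.0, 7.0, 11.0], 0.56), ([218.0, 168.0, 29.0, 24.0], 0.29)]
scope [([356.0, 187.0, 81.0, 79.0], 0.9)]
can [([259.0, 134.0, 15.0, 31.0], 0.57)]
1.0 [ 2.13779313e-01  9.76881981e-01  6.66175001e-07 -7.71160310e-06] 0.08712709182373031
```

View pics/top0.png

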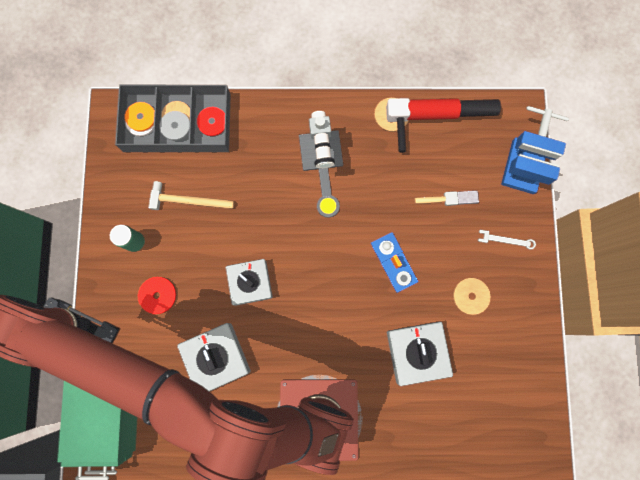

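View pics/side0.png

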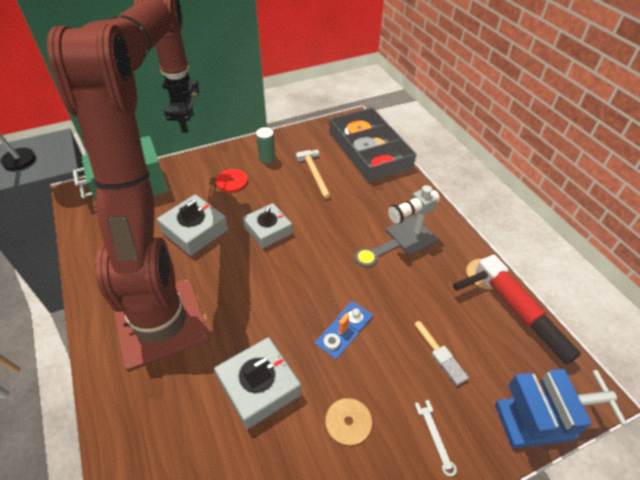

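Three look-alikes in the top picture: (213,358), (420,353) and (249,282). The last has the smallest box (about 45 px against 65 px), so it fits "smallest". The crop below confirms it and measures it.

```bash
cat > h.py <<'E'
from rig import env,planner,eyes,workorder,search_frame,regions_of,readout
import cv2,numpy as np
def ray(p,u,v,z):
    d=p["R"].T@np.linalg.inv(p["K"])@np.array([u,v,1.]); c=-p["R"].T@p["t"]
    return (c+d*(z-c[2])/d[2])[:2]
def proj(p,X):
    q=p["K"]@(p["R"]@np.asarray(X,float)+p["t"]); return q[:2]/q[2]
def ortho(p,c,z,half=.1,s=2000):
    """rectified plane z round c: columns grow to -y, rows to -x, s px/m"""
    n=int(2*half*s)
    w=np.array([[c[0]+half,c[1]+half],[c[0]+half,c[1]-half],[c[0]-half,c[1]-half],[c[0]-half,c[1]+half]])
    src=np.float32([proj(p,[*a,z]) for a in w]); dst=np.float32([[0,0],[n,0],[n,n],[0,n]])
    return cv2.warpPerspective(p["frame"],cv2.getPerspectiveTransform(src,dst),(n,n),flags=cv2.INTER_CUBIC)
def o2w(px,c,half=.1,s=2000):
    px=np.atleast_2d(px); return np.c_[c[0]+half-px[:,1]/s,c[1]+half-px[:,0]/s]
def cen(mask): 
    v,u=np.nonzero(mask); return np.array([u.mean(),v.mean()])
def hsv(im): return cv2.cvtColor(im,cv2.COLOR_RGB2HSV)
E
cat > m.py <<'E'
from h import *
P={n:eyes.grab_frame(n) for n in("top","side")}
k=ray(P["top"],249,282,.05); t=ray(P["top"],394,262,.01)
f=ray(P["top"],328,206,.008)
print("guess",k,t,f)
rows=[]
for n,p in P.items():
    a=ortho(p,k,.05); b=ortho(p,t,.009)
    rows.append(np.hstack([a[:, :],b]))
    # box top
    hh=hsv(a); g=((hh[...,1]<60)&(hh[...,2]>110)).astype(np.uint8)
    g=cv2.morphologyEx(g,cv2.MORPH_OPEN,np.ones((9,9)))
    c=max(cv2.findContours(g,0,2)[0],key=cv2.contourArea); r=cv2.minAreaRect(cv2.convexHull(c))
    print(n,"box",o2w(r[0],k),np.array(r[1])/2,r[2])
    red=((hh[...,0]<8)|(hh[...,0]>172))&(hh[...,1]>130)&(hh[...,2]>100)
    print(n,"red",o2w(cen(red),k),red.sum()/4)
    hb=hsv(b); bl=(hb[...,0]>95)&(hb[...,0]<125)&(hb[...,1]>120)&(hb[...,2]>60)
    c=np.vstack([c for c in cv2.findContours(bl.astype(np.uint8),0,2)[0] if cv2.contourArea(c)>300]); r=cv2.minAreaRect(c)
    print(n,"tray",o2w(r[0],t),np.array(r[1])/2,r[2],o2w(cv2.boxPoints(r),t).round(3).tolist())
    y=ortho(p,f,.008); hy=hsv(y); m=(hy[...,0]>22)&(hy[...,0]<36)&(hy[...,1]>150)&(hy[...,2]>120)
    print(n,"yellow",o2w(cen(m),f),m.sum()/4,np.pi*625)
cv2.imwrite("pics/o1.png",cv2.resize(np.vstack(rows),(800,800))[:,:,::-1][:,:])
cv2.imwrite("pics/o1.png",cv2.resize(np.vstack(rows),(600,600))[:,:,::-1])
E
python3 m.py
```

```text
guess [0.40188975 0.20940822] [ 0.46690627 -0.23458458] [ 0.64614143 -0.02977906]
top box [[0.4027485 0.2125975]] [123.01993561 122.92474365] 79.02434539794922
top red [[0.44895912 0.21096712]] 95.5
top tray [[ 0.46770628 -0.23493458]] [173.29525757  76.47351837] 63.43495178222656 [[0.528, -0.162], [0.562, -0.23], [0.407, -0.308], [0.373, -0.239]]
top yellow [[ 0.64830866 -0.02882764]] 1935.25 1963.4954084936207
side box [[0.4020971  0.19683158]] [136.25065613 152.5447998 ] 78.78115844726562
side red [[0.45399978 0.2104244 ]] 77.25
side tray [[ 0.47016272 -0.23862723]] [174.35298157  74.98760223] 62.969139099121094 [[0.531, -0.166], [0.565, -0.232], [0.41, -0.312], [0.375, -0.245]]
side yellow [[ 0.65138918 -0.02904013]] 1971.75 1963.4954084936207
```

View pics/o1.png

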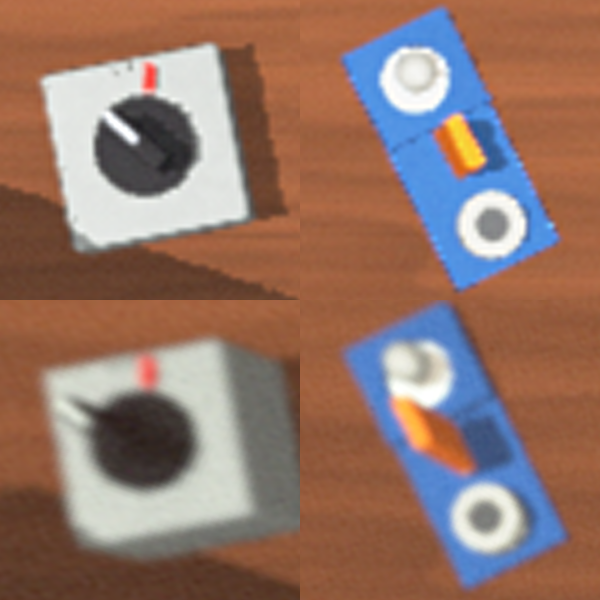

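The crop confirms it: the box measures 123 x 123 mm against 120 nominal. Its pointer aims up-left, and the red mark at (150,77) is about 0.8 rad clockwise of it. The ball is at the tray's far end, at about (415,72). Next I need the pointer angle and the scope's direction.

```bash
cat > fit.py <<'E'
from h import *
def redc(p,axis,z=.05):
    im=p["frame"].astype(float); w=np.clip(im[...,0]-np.maximum(im[...,1],im[...,2])-60,0,None)
    u,v=np.round(proj(p,[*axis,z])).astype(int); m=np.zeros_like(w); m[v-26:v+27,u-26:u+27]=1
    # keep only pixels mapping 36..58 mm from axis
    V,U=np.nonzero(w*m); W=w[V,U]; X=np.array([ray(p,a,b,z) for a,b in zip(U,V)]); r=np.hypot(*(X-axis).T)
    k=(r>.034)&(r<.06); return (X[k]*W[k,None]).sum(0)/W[k].sum()
def axis_of(p,g):
    a=ortho(p,g,.056); h=hsv(a); d=((h[...,2]<75)).astype(np.uint8); d=cv2.morphologyEx(d,cv2.MORPH_OPEN,np.ones((7,7)))
    c=[c for c in cv2.findContours(d,0,2)[0] if cv2.pointPolygonTest(c,(200,200),False)>-30]
    c=max(c,key=cv2.contourArea); (x,y),r=cv2.minEnclosingCircle(c); return o2w((x,y),g)[0],r/2
def pointer(p,ax):
    g=cv2.cvtColor(p["frame"],cv2.COLOR_RGB2GRAY).astype(np.float32); best=[]
    for th in np.arange(-3.14,3.14,.01):
        d=np.array([np.cos(th),np.sin(th)])
        X=[[*(ax+d*r),.09] for r in np.arange(.004,.021,.002)]+[[*(ax+d*r),.056] for r in np.arange(.024,.033,.002)]
        q=np.float32([proj(p,x) for x in X]); best.append((cv2.remap(g,q[:,:1],q[:,1:],1).mean(),th))
    best.sort(); return best[-1]
E
python3 - <<'E'
from fit import *
P={n:eyes.grab_frame(n) for n in("top","side")}
g=np.array([.4027,.2126])
rows=[]
for n,p in P.items():
    a,r=axis_of(p,g); print(n,"dial",a,r)
    for ax in (g+(0 if n=="top" else [.003,-.002]),a):
        rc=redc(p,ax); print(" ",ax,"red",rc,np.hypot(*(rc-ax)),np.arctan2(*(rc-ax)[::-1]),"ptr",pointer(p,ax))
    rows.append(np.vstack([ortho(p,[.75,-.03],z,.15,1333) for z in(.15,.008)]))
    for q in("scope","lens"): print(q,[(d["rect"],d["p"]) for d in search_frame(p,q)][:2])
cv2.imwrite("pics/s1.png",cv2.resize(np.hstack(rows),(600,600))[:,:,::-1])
E
```

```text
top dial [0.40373344 0.21202612] 31.830503463745117
  [0.4027 0.2126] red [0.45022393 0.20965475] 0.04761510219749549 -0.061894890597992296 ptr (np.float32(247.30363), np.float64(0.8299999999999153))
  [0.40373344 0.21202612] red [0.45022393 0.20965475] 0.046550925432183025 -0.05096357492860169 ptr (np.float32(248.27678), np.float64(0.8799999999999142))
scope [([299.7, 114.7, 42.1, 102.5], 0.62), ([133.4, 274.0, 44.5, 39.2], 0.3)]
lens [([298.1, 113.5, 43.3, 103.6], 0.59)]
side dial [0.40889408 0.21048816] 34.04854965209961
  [0.4057 0.2106] red [0.45430232 0.21084912] 0.04860295478002338 0.005125627959105574 ptr (np.float32(153.22502), np.float64(2.4099999999998816))
  [0.40889408 0.21048816] red [0.45430232 0.21084912] 0.04540967443662572 0.00794902569456019 ptr (np.float32(155.07701), np.float64(0.9299999999999131))
scope [([354.0, 187.2, 86.9, 79.8], 0.97)]
lens [([356.7, 183.0, 81.9, 84.0], 0.83)]
```

View pics/s1.png

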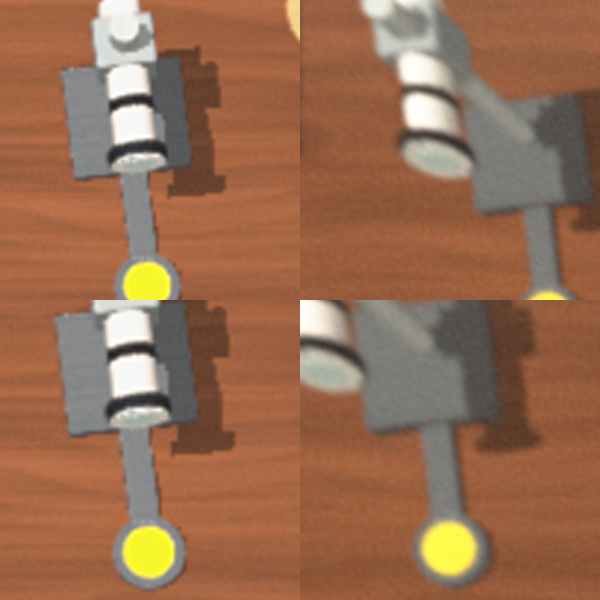

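The scope's foot and barrel give a yaw of about 0.11 rad. In the left panels the yellow disc is at (149,551) and the lens ring at (137,156). The pointer is at about 0.86 rad and the index at about -0.03. I'll refine the yaw, then go to the knob and grip it.

```bash
cat >> h.py <<'E'
from scipy.spatial.transform import Rotation as Ro
def down(th):
    """tool down, jaw line perpendicular to direction th (tool x along th)"""
    x=np.array([np.cos(th),np.sin(th),0]); z=np.array([0,0,-1.]); return Ro.from_matrix(np.c_[x,np.cross(z,x),z]).as_quat()
def yaw():
    x=Ro.from_quat(readout.current_tool_rot()).as_matrix()[:,0]; return np.arctan2(x[1],x[0])
E
python3 - <<'E'
from fit import *
c0=np.array([.72,-.025])
for n in("top","side"):
    p=eyes.grab_frame(n); o=ortho(p,c0,.008,.1,2000); h=hsv(o); pts=[]
    for r in range(100,270,5):   # x=.77-..: strip rows
        x=c0[0]+.1-r/2000
        if not .685<x<.735: continue
        row=(h[r,:,1]<75)&(h[r,:,2]<150); row[:100]=0; row[330:]=0
        u=np.nonzero(row)[0]
        if len(u)>20 and len(u)<80: pts.append([x,c0[1]+.1-u.mean()/2000,len(u)])
    pts=np.array(pts); y={"top":[.6483,-.0288],"side":[.6514,-.0290]}[n]
    if len(pts): print(n,len(pts),pts[:,2].mean(),np.polyfit(pts[:,0],pts[:,1],1)[0],np.mean(np.arctan2(pts[:,1]-y[1],pts[:,0]-y[0])))
k=[.404,.2125]
for th in(.86,.86-np.pi):
    a=planner.solve_ik([*k,.075],down(th)); b=planner.solve_ik([*k,.075],down(th-.9)); print(th,a and np.round(a,2),b is not None and np.round(b,2)) if a is None else print(th,np.round(a,2),np.round(b,2))
for t in(1.1+0,):
    for s in(0,np.pi):
        fp=np.array([.6497,-.0289]); ty=.465; 
        for pos,th in(([.468,-.237,.045],ty+s),([*(fp-.055*np.array([np.cos(.11),np.sin(.11)])),.177],.11+s)):
            a=planner.solve_ik(pos,down(th)); print(s,None if a is None else np.round(a,2))
E
```

```text
top 19 60.1578947368421 0.13190769587445492 0.11625909459183108
side 19 63.78947368421053 0.12491228070175413 0.07205784751790517
0.86 [-0.99  0.1   0.43  2.12 -0.05  0.93 -1.24] [-1.05  0.1   0.5   2.13 -0.06  0.93 -2.13]
-2.2815926535897932 [-0.74  0.1   0.17  2.11 -0.02  0.93  1.87] [-0.82  0.1   0.25  2.11 -0.03  0.93  0.98]
0 [-0.18  0.31  0.65  2.   -0.24  0.9  -0.51]
0 [-0.67  0.33  0.81  1.71 -0.25  1.21 -1.26]
3.141592653589793 [ 1.01  0.36 -0.72  1.94  0.29  0.94  2.18]
3.141592653589793 [-0.56  0.3   0.65  1.71 -0.19  1.2   1.83]
```

```bash
python3 - <<'E'
from fit import *
k=[.404,.2125]; th=.86-np.pi
env.move_pose([*k,.16],down(th)); env.line_to([*k,.075],speed=.12)
print(readout.current_t(),readout.current_eef_pos(),yaw()+np.pi)
env.grasp(25); print(readout.current_gripper_width(),readout.current_wrist_force(),readout.current_moment(),readout.current_eef_pos())
j=np.array(readout.current_joint_pos()); y0=yaw()
# clockwise turn = j7 decreasing (1.87 -> 0.98 by IK)
want=-.03-np.pi; d=want-y0; d=(d+np.pi)%(2*np.pi)-np.pi; print("turn",d)
j2=j.copy(); j2[6]+=d; env.set_joints(j2)
print("yaw",yaw()+np.pi,readout.current_wrist_force(),readout.current_moment(),readout.current_gripper_width())
env.ungrasp(); env.line_to([*k,.16],speed=.15)
env.move_pose([.45,-.05,.25],down(.465)); print(readout.current_t())
g=np.array([.404,.2125])
for n in("top","side"):
    p=eyes.grab_frame(n); a,r=axis_of(p,g); print(n,a,r)
    for ax in(g,a): rc=redc(p,ax); print(rc,np.arctan2(*(rc-ax)[::-1]),pointer(p,ax))
    u,v=proj(p,[*g,.06]).astype(int); cv2.imwrite(f"pics/k_{n}.png",cv2.resize(p["frame"][v-28:v+28,u-28:u+28,::-1],(400,400),interpolation=3))
a=[cv2.imread(f"pics/k_{n}.png") for n in("top","side")]; cv2.imwrite("pics/k2.png",np.hstack(a))
E
```

```text
4.025 [0.40439697 0.21285089 0.07556857] 0.8600663213322415
0.013910960052077977 [ 8.40185909 -6.65488644 -2.60451662] [-1.1835874  -1.66009547  0.04964429] [0.40571077 0.21087799 0.07504319]
turn -0.8885016444048559
yaw 6.255965324100835 [-1.52147553  4.80810656 -1.70911798] [ 1.37576344  0.39728103 -0.0585573 ] 0.013732977482495011
9.925
top [0.40428633 0.21208136] 31.807573318481445
[0.45030948 0.20964393] -0.06159555940934667 (np.float32(238.47195), np.float64(0.03999999999993209))
[0.45030948 0.20964393] -0.05291154826884495 (np.float32(236.119), np.float64(0.059999999999931664))
side [0.40720189 0.21103883] 33.12464904785156
[0.45406926 0.21078824] -0.03417460237818247 (np.float32(192.14662), np.float64(0.019999999999932516))
[0.45437416 0.21077086] -0.0056807517075188095 (np.float32(202.38045), np.float64(0.08999999999993102))
```

View pics/k2.png

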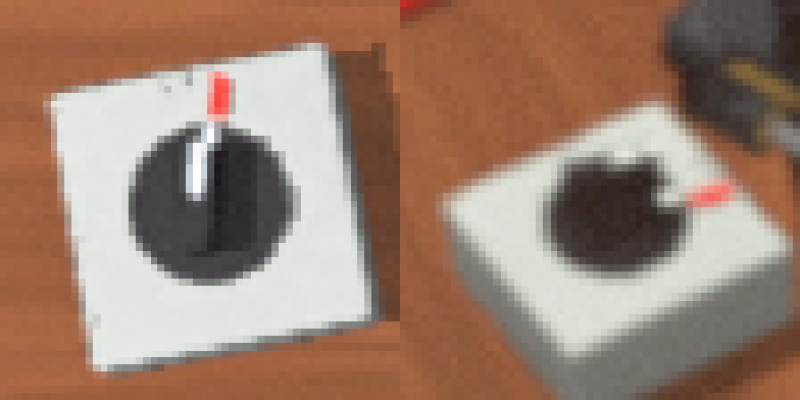

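The pointer is nearly on the mark. In the left half the dial pointer is at (213,135) and the red mark at (218,95); the right half also looks aligned. I'll get the residual angle from arc profiles within each image.

```bash
cat > resid.py <<'E'
from fit import *
def arc(im,p,ax,r,z,th):
    q=np.float32([proj(p,[ax[0]+r*np.cos(t),ax[1]+r*np.sin(t),z]) for t in th]); return cv2.remap(im,q[:,:1],q[:,1:],1).ravel()
def prof(w,th,c,half):
    for _ in range(8):
        k=abs(th-c)<half; ww=w[k]-np.percentile(w[k],15); ww=np.clip(ww,0,None); c=(ww*th[k]).sum()/ww.sum()
    return c
th=np.arange(-.9,.9,.01)
for n,ax in(("top",[.4043,.2123]),("side",[.4075,.2110])):
    ims=[]
    for _ in range(3): p=eyes.grab_frame(n); ims.append(p["frame"].astype(np.float32))
    im=np.mean(ims,0); gr=im.mean(2); rd=np.clip(im[...,0]-(im[...,1]+im[...,2])/2,0,None)
    for a in(np.array(ax),np.array(ax)+[0,.001]):
        pt=[prof(arc(gr,p,a,r,.056,th),th,-.03,.35) for r in(.027,.0285,.030)]
        ix=[prof(arc(rd,p,a,r,.05,th),th,-.03,.25) for r in(.042,.046,.050)]
        print(n,a,"ptr",np.round(pt,3),"idx",np.round(ix,3),"diff",np.mean(ix)-np.mean(pt))
E
python3 resid.py
```

```text
top [0.4043 0.2123] ptr [0.084 0.045 0.028] idx [-0.05  -0.051 -0.056] diff -0.10484215262335
top [0.4043 0.2133] ptr [ 0.043  0.008 -0.005] idx [-0.074 -0.073 -0.076] diff -0.08968730948731417
side [0.4075 0.211 ] ptr [0.039 0.05  0.065] idx [-0.003 -0.006 -0.002] diff -0.05473280971454589
side [0.4075 0.212 ] ptr [0.004 0.017 0.034] idx [-0.026 -0.028 -0.022] diff -0.04385375740223318
```

```bash
cat > render.py <<'E'
from fit import *
from scipy.optimize import minimize
S=8
def crop(n,ax,h=22,N=3):
    I=[]
    for _ in range(N): p=eyes.grab_frame(n); I.append(p["frame"].astype(np.float32))
    u,v=np.round(proj(p,[*ax,.06])).astype(int); return p,np.mean(I,0)[v-h:v+h,u-h:u+h],(u-h,v-h)
def render(p,o,n,q,col):
    x,y,tp,ti,wl,r1,sg=q; im=np.tile(np.float32(col["box"]),(n*S,n*S,1))
    def poly(c,w,z,k,hull=False):
        P=[]
        for zz in np.atleast_1d(z):
            for a,b in c:
                X=[x+a*np.cos(w)-b*np.sin(w),y+a*np.sin(w)+b*np.cos(w),zz]; P.append((proj(p,X)-o+.5)*S-.5)
        P=np.float32(P); P=cv2.convexHull(P)[:,0] if hull else P
        cv2.fillPoly(im,[np.int32(np.round(P*16))],[float(i) for i in col[k]],lineType=8,shift=4)
    rec=lambda a,b,w:[(a,-w/2),(b,-w/2),(b,w/2),(a,w/2)]
    circ=[(.034*np.cos(t),.034*np.sin(t)) for t in np.linspace(0,6.28,60)]
    poly(rec(.037,.055,.007),ti,.05,"red")
    poly(circ,0,[.05,.056],"dial",True)
    poly(rec(.020,r1,wl),tp,.056,"white")
    poly(rec(-.022,.022,.014),tp,[.056,.09],"bar",True)
    poly(rec(0,.022,wl),tp,.09,"white")
    im=cv2.resize(im,(n,n),interpolation=cv2.INTER_AREA); return cv2.GaussianBlur(im,(0,0),max(sg,.2))
def fitknob(n,ax,t0,t1):
    p,im,o=crop(n,ax); m=im.shape[0]; g=im.reshape(-1,3)
    L=g.mean(1); sat=g[:,0]-g[:,1:].max(1)
    col=dict(box=np.median(g[(L>170)&(sat<40)],0),dial=np.percentile(g[L<90],50,0),bar=np.percentile(g[L<90],30,0),white=np.array([245,245,245.]),red=g[sat>np.percentile(sat,99.3)].mean(0))
    X,Y=np.meshgrid(np.arange(m)-m/2,np.arange(m)-m/2)
    V,U=np.mgrid[:m,:m]; W=np.array([[np.hypot(*(ray(p,u+o[0],v+o[1],.05)-ax))<.056 for u in range(m)] for v in range(m)])
    f=lambda q:np.abs(render(p,np.array(o),m,q,col)-im)[W].mean()
    best=None
    for t in t0:
        q0=np.array([*ax,t,t1,.005,.033,.5]); sp=np.array([.002,.002,.08,.08,.001,.001,.2])
        s=np.vstack([q0]+[q0+np.eye(7)[i]*sp[i] for i in range(7)])
        r=minimize(f,q0,method="Nelder-Mead",options=dict(initial_simplex=s,maxfev=500,xatol=1e-4,fatol=1e-3))
        if best is None or r.fun<best.fun: best=r
    print(n,best.fun.round(2),best.x.round(4),"idx-ptr",round(best.x[3]-best.x[2],4)); return best.x
if __name__=="__main__":
    fitknob("top",np.array([.4043,.2123]),(-.06,.04),-.04); fitknob("side",np.array([.4075,.211]),(-.06,.04),-.02)
E
time python3 render.py
```

```text
top 6.82 [ 0.4048  0.2122  0.009  -0.0635  0.0073  0.0328  0.4979] idx-ptr -0.0725
side 8.76 [ 0.4085  0.2123  0.0786 -0.0379  0.0131  0.0329  0.8944] idx-ptr -0.1165
real	0m10.898s
user	0m6.934s
sys	0m0.221s
```

Both fits say the index is still about 0.07 rad clockwise of the pointer, so I'll regrip and correct.

```bash
cat > turn.py <<'E'
from render import *
import sys
def turn(y0,d,k=(.405,.2115)):
    env.move_pose([*k,.16],down(y0-np.pi)); env.line_to([*k,.075],speed=.12); env.grasp(25)
    print("grip",readout.current_eef_pos(),yaw()%(2*np.pi)-np.pi,readout.current_moment()[2])
    j=np.array(readout.current_joint_pos()); j[6]+=d; env.set_joints(j)
    print("end",readout.current_eef_pos(),yaw()%(2*np.pi)-np.pi,readout.current_moment()[2],readout.current_wrist_force())
    env.ungrasp(); env.line_to([*k,.16],speed=.15); env.move_pose([.45,-.05,.25],down(.465)); print(readout.current_t())
if __name__=="__main__":
    turn(float(sys.argv[1]),float(sys.argv[2]))
    fitknob("top",np.array([.4043,.2123]),(-.1,-.04),-.05); fitknob("side",np.array([.4075,.211]),(-.1,-.04),-.03)
E
python3 turn.py -.027 -.07; python3 resid.py
```

```text
grip [0.40501736 0.2118886  0.07503724] -0.02678287977520455 -0.021840673580308934
end [0.405048   0.21208793 0.07506012] -0.09509551123956372 -0.04789943198470306 [-0.04507125  2.75170706 -1.71606608]
18.55
top 6.75 [ 0.4047  0.2123 -0.0511 -0.0733  0.0074  0.0324  0.4597] idx-ptr -0.0222
side 8.78 [ 0.4086  0.2125 -0.0845 -0.0857  0.0107  0.031   0.8453] idx-ptr -0.0012
top [0.4043 0.2123] ptr [-0.01  -0.045 -0.062] idx [-0.051 -0.051 -0.056] diff -0.013628970457766898
top [0.4043 0.2133] ptr [-0.049 -0.081 -0.095] idx [-0.075 -0.073 -0.077] diff 0.0001006272525167079
side [0.4075 0.211 ] ptr [-0.02  -0.012  0.002] idx [-0.003 -0.006 -0.002] diff 0.006186703972763292
side [0.4075 0.212 ] ptr [-0.051 -0.043 -0.026] idx [-0.026 -0.028 -0.022] diff 0.014544752639209308
```

All four estimates now agree within about 0.02 rad, so the knob is set. The top camera matches the gripper's own reading of the knob axis, so I'll trust it for the tray.

```bash
python3 - <<'E'
from fit import *
h=[.4655,-.236]; a=.466
env.move_pose([*h,.16],down(a)); env.line_to([*h,.045],speed=.08)
env.grasp(50); print(readout.current_gripper_width(),readout.current_grasp_force(),readout.current_eef_pos(),readout.current_wrist_force())
env.line_to([*h,.065],speed=.03); env.sleep(.3)
print(readout.current_wrist_force(),readout.current_moment(),readout.current_t())
P={n:eyes.grab_frame(n) for n in("top","side")}
cv2.imwrite("pics/l.png",np.hstack([ortho(p,h,.029)[:,:,::-1] for p in P.values()]))
E
```

```text
0.011490421022748446 50.00018337741494 [ 0.46569821 -0.23639017  0.0450927 ] [ 1.81882959 -2.29600573 -0.94944085]
[ 0.40131979  0.22984315 -4.63524823] [-0.11138351  0.18534582  0.00036251] 23.9
```

View pics/l.png

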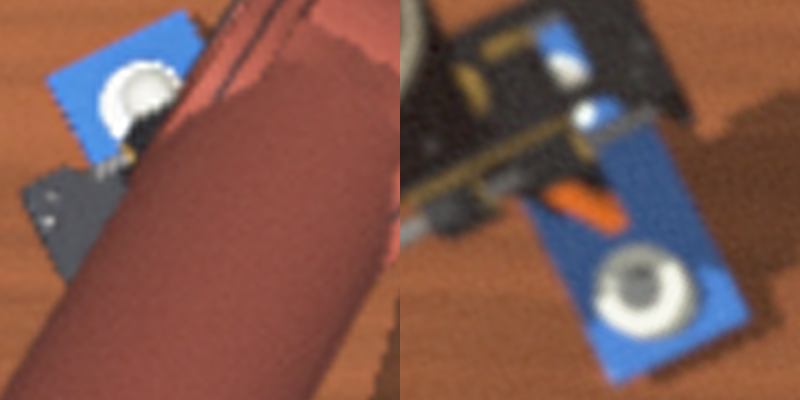

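The tray is up (about 0.47 kg on the wrist) and the ball is in the far-end pocket, in the left panel at (135,95). Now I'll carry it to the scope.

```bash
python3 - <<'E'
from fit import *
s=.115; f=np.array([.6487,-.0288]); hd=f-.055*np.array([np.cos(s),np.sin(s)])
env.line_to([.4655,-.236,.177],speed=.06)
env.line_to([*hd,.177],down(s),speed=.06); env.sleep(.5)
print(hd,readout.current_eef_pos(),yaw(),readout.current_wrist_force(),readout.current_moment(),readout.current_t(),readout.current_grasp_force())
P={n:eyes.grab_frame(n) for n in("top","side")}
u,v=proj(P["side"],[*f,.15]).astype(int)
for n,p in P.items():
    u,v=proj(p,[*f,.15]).astype(int); c=p["frame"][v-50:v+50,u-50:u+50,::-1].copy(); cv2.imwrite(f"pics/c_{n}.png",cv2.resize(c,(400,400),interpolation=3))
cv2.imwrite("pics/fin.png",np.hstack([cv2.imread(f"pics/c_{n}.png") for n in P])); print({n:proj(p,[*f,.15]) for n,p in P.items()})
E
```

```text
[ 0.59406329 -0.03511107] [ 0.59405664 -0.03512676  0.17700273] 0.11497238067596387 [ 0.36030571  0.25082769 -6.07343996] [-0.06296538  0.21049873  0.01930792] 30.6417 49.99995019286871
{'top': array([328.26249046, 193.92157919]), 'side': array([368.84366357, 225.91618479])}
```

View pics/fin.png

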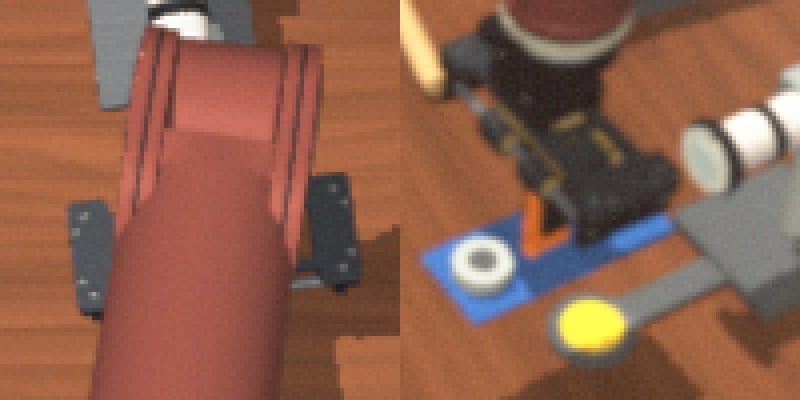

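The tray is in front of the scope with its ball end towards the lens; the arm hides the ball in both views. I'll check its level and position by comparing predicted and observed rear corners, and confirm the knob again.

```bash
python3 - <<'E'
from fit import *
p=eyes.grab_frame("side"); hd=np.array(readout.current_eef_pos()[:2]); s=yaw(); c,n=np.cos(s),np.sin(s)
W=lambda a,b,z:proj(p,[hd[0]+a*c-b*n,hd[1]+a*n+b*c,.132+z])
for q in((-.085,.038,.004),(-.085,-.038,.004),(.090,-.038,.009)): print("pred",q,W(*q).round(1))
print("disc pred",W(-.055,0,.018).round(1))
h=hsv(p["frame"]); bl=((h[...,0]>95)&(h[...,0]<125)&(h[...,1]>120)&(h[...,2]>50)); m=np.zeros_like(bl); m[190:265,315:400]=1; bl&=m
v,u=np.nonzero(bl); print("left",u.min(),v[u==u.min()],"bottom",v.max(),u[v==v.max()],"right",u.max(),v[u==u.max()])
i=np.argmin(u-v*.0+0); 
print("R",Ro.from_quat(readout.current_tool_rot()).as_matrix()[:,2],readout.current_wrist_force(),readout.current_moment())
print("ball",[(d["rect"],d["p"]) for d in search_frame(p,"ball")][:3])
for k in("top","side"):
    q=eyes.grab_frame(k); print([(np.round(d["rect"]),round(d["p"],2)) for d in search_frame(q,"ball")][:3])
E
python3 resid.py; python3 -c "from h import *;print(readout.current_t(),readout.current_joint_pos())"
```

```text
pred (-0.085, 0.038, 0.004) [321.8 238.6]
pred (-0.085, -0.038, 0.004) [335.6 255.8]
pred (0.09, -0.038, 0.009) [385.7 231.7]
disc pred [337.6 240. ]
left 325 [239 240 241] bottom 254 [336 337 338] right 385 [231]
R [ 1.06897019e-05  6.53698293e-06 -1.00000000e+00] [ 0.59763683  0.67550013 -4.71175979] [-0.05019922  0.18692444 -0.01707309]
ball [([416.1, 399.9, 42.0, 78.8], 0.45)]
[]
[(array([325., 399.,  47.,  45.]), 0.59)]
top [0.4043 0.2123] ptr [-0.01  -0.045 -0.062] idx [-0.05  -0.051 -0.056] diff -0.013395460397056295
top [0.4043 0.2133] ptr [-0.048 -0.081 -0.095] idx [-0.074 -0.072 -0.076] diff 0.00038847239485255425
side [0.4075 0.211 ] ptr [-0.018 -0.011  0.003] idx [-0.004 -0.007 -0.002] diff 0.004380163343328241
side [0.4075 0.212 ] ptr [-0.049 -0.042 -0.025] idx [-0.028 -0.029 -0.022] diff 0.012615945038807468
31.3417 [-0.52239903  0.29125195  0.61240654  1.70713661 -0.17810229  1.19932582
 -1.32062138]
```

The tray is level, its corners match the prediction within about 3 px, and the 4.7 N on the wrist equals tray plus ball. The knob has not moved, so I'm handing in.

```bash
python3 -c "
from h import *
print(workorder.job_done())"
```

```text
the job is handed in; nothing more can be done
None
```

The job is handed in at about 31 s: the knob is within about 0.02 rad of the index mark, and the tray is held still and level with the pocket at the focus point. The arm hid the ball from both cameras at the end, so I judged it still in its pocket from the 4.7 N wrist load alone.

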